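# Turn a glazed coaster over in its tray

### The arm

A 7-joint arm with a two-finger parallel gripper is mounted at the origin on the work surface. World frame = base frame: x ahead of the robot, y to its left, z up, the work surface at z = 0. Lengths are in mm, angles in rad, forces in N, time in s.
With the tool pointing down it reaches from about 400 to 875 mm from the base axis. Payload 4.4 kg.
Tool frame: the origin (TCP) lies at the very end of the fingers, on their centre line; the grasp point (between the pads) lies 19 mm behind it; z points along the fingers, x is the direction in which the jaws open and shut, and the axes are right-handed (so a half turn about z gives the same grasp; the last joint's range is limited). The gripper opens to 85 mm and grips with 20 to 120 N. Pads are 22 mm wide; open, the fingers measure 114 mm over their backs; the gripper's body (76 mm by 85 mm) begins 54 mm behind the grasp point. The pads swing forward as they close: fully open they stand 13 mm farther back than shut.
Start: joints at [1.181, 0.628, 0.038, 1.517, -0.027, 0.996, -0.02], TCP at [206.839, -616.227, 231.313] pointing down, gripper open.
Joint ranges: [-3.06, 3.06], [-0.37, 2.12], [-1.25, 1.32], [0.18, 2.47], [-1.1, 4.24], [0.23, 1.98], [-2.94, 2.94]. Speed limits (rad/s): [2.57, 2.57, 3.14, 3.14, 3.14, 3.14, 3.14].

### API

Orientations are given as [roll, pitch, yaw] about the fixed x, y, z axes, in that order (R = Rz(yaw) Ry(pitch) Rx(roll)).
In Python, from cell import telemetry, get_image, get_calibration, ctrl gives the robot as it stands. The module is installed in compiled form; this text tells all that it offers.
- The arm moves only by the tool arm_command, never from a script. Its arguments are lists of equal length, an entry for each row: "rot": the turn, a rotation vector about the world's x, y, z in degrees, a list of three; "slide": the shift along the world's x, y, z in mm, a list of three; "gripper": the finger opening in mm, from 0 to 85.4. A call has 1 to 5 rows; each row shifts and turns the pose as measured when the row begins; what a row does not reach is not made up. A row lasts 1/12 s, in which the tool goes at most 41.7 mm and 7.16 degrees, less where a joint would pass 70% of its speed; a pose out of reach is approached as far as the arm can. A call with a gripper value outside its range is refused whole. The fingers move at their own pace and stop on an object; the grip force is fixed at half the most. Time passes only in rows, so rows that do not move let the fingers close. It gives the time, the measured TCP pose, the force and the opening at its end, in the units of the state.
- telemetry.read_state(): the state, without advancing time (a new reading comes with each control period).
- get_image(name): name is "side" or "top" or "wrist"; returns (picture, depth): 420x560x3 uint8, red, green, blue; 420x560 float32, mm along the optical axis (not along the pixel's ray), 0 where there is no reading.
- get_calibration(name): a dict with "fx", "fy", "cx", "cy" (pixels), "xyz" and "attitude" of the camera in the world. Camera axes: x right, y up, looking along -z (the intrinsics and any distortion apply to the point x, -y, -z); pixel columns grow to the right and rows downward; lengths in mm; the calibration is good to about 2 mm. A picture is of the moment at which its call begins: read the wrist's pose just before it. get_calibration takes no time and is no camera call; for the wrist camera it gives the pose at the moment of the call.
- ctrl.finish_job(): hands the job in, once; it reports no verdict.
The state is a dict: "clock": time; "qpos": joint angles; "qd": joint speeds; "tau": joint torques, N m; "eef_pos": TCP position; "tool_rot": TCP orientation; "force": force on the tool from outside, world axes, zero at the start; "torque": the same for the moment, N m; "width": finger opening in mm.
Only numpy, scipy, OpenCV 4.12 (cv2) and the standard library are available. Lean on these libraries where they do the work, as an engineer would, in place of code of your own. Each camera call takes 0.05 s, during which the arm holds its last target.

### The job

Turn the blue-glazed coaster over so that its bare clay back is up, ready for its cork: push it along the tray floor against the sloping far wall until it rides up and leans there, then push its raised edge back towards you so that it falls over onto its glazed face and lies flat on the tray floor. Only push it, never lift it clear of the floor. Leave the coaster that is already turned, and everything else, where it is.

Things in the scene. Friction and masses are not known exactly. Their poses are not given: they have to be found in the camera images.
- tray: White plastic tray, fixed. Origin on the table under its centre; x to its far wall (away from the robot), y to its left, z up. Floor level, of grippy black rubber 8 mm above the origin, 220 mm in x by 310 mm in y. The four slippery walls flare outwards at 62 degrees from level to 42 mm above the rubber, where their inner faces are 22 mm farther out than at the foot; then a flat lip 13 mm wide.
- far_foot (a point): Middle of the line where the rubber floor meets the foot of the far wall: 110 mm from the tray's centre along the tray's x, 8 mm above the table. The line runs along the tray's y.
- coaster: The coaster to turn: fired-clay square 90 x 90 x 8 mm, about 140 g, slippery. Origin: centre of its bare terracotta underside; z points out of its blue-glazed face (up at first), x and y along its edges. It starts flat in the left or right half of the tray. Pushed right to the foot of the far wall it lies along that wall at 62 degrees, half of it above the rim, and stays there when let go.
- turned_coaster: A second coaster of the same size in the other half of the tray, already turned: its bare terracotta back is up. Origin: centre of its underside (the glazed face it lies on), z up. To be left alone.
- corner_a (a point): Corner of the coaster at its +x +y, at half its thickness.
- corner_b (a point): Corner of the coaster at its +x -y, at half its thickness.
- corner_c (a point): Corner of the coaster at its -x -y, at half its thickness.
- corner_d (a point): Corner of the coaster at its -x +y, at half its thickness.
- cork_stack: Bystander: stack of square cork backings, 90 x 90 x 27 mm, left of the tray; origin under its centre.
- glue_pot: Bystander: white jar, 58 mm across, 85 mm tall, right of the tray; origin under its centre.
- glue_brush: Bystander: brush 190 mm long lying right of the tray; origin under its middle.
- wooden_rib: Bystander: flat wooden potter's rib, 145 x 35 x 6 mm, left of the tray; origin under its centre.
- beaker: Bystander: terracotta beaker, 72 mm across, 105 mm tall, beyond the tray; origin under its centre.
- slip_bowl: Bystander: dark bowl, 116 mm across, 60 mm tall, beyond the tray; origin under its centre.
- glaze_jar: Bystander: amber jar, 66 mm across, 100 mm tall, beyond the tray to the left; origin under its centre.
There are look-alikes about, which are no part of the job. What is shaped like the coaster but green, pink or yellow is not meant.

How it is judged (in metres and radians):
On the way, in this order (a step that is already met when the one before it is completed fails the run):
1. the coaster has ridden up the tray's far wall and leans on it, tilted by more than 46 degrees, its glazed face still upward (angle between coaster's own z axis and vertical between 0.8 and 1.45 rad and contact force between coaster and tray above 0.2 N and x of coaster in the frame of tray above 0.08 m), for 0.2 s.
2. the coaster lies flat on its glazed face (angle between coaster's own z axis and vertical above 3.04 rad and height (world z) of coaster below 0.022 m), for 0.2 s.
At the end, for the whole second after the job is handed in: The coaster lies still on the tray's rubber floor, glazed face down, within 0.1 rad of flat; the other coaster is flat and within 20 mm of where it started (all of step 2 and linear speed of coaster below 0.02 m/s and x of coaster in the frame of tray between -0.11 and 0.11 m and y of coaster in the frame of tray between -0.155 and 0.155 m and angle between turned_coaster's own z axis and vertical below 0.1 rad and distance of turned_coaster from where it was at the start of the episode below 0.02 m); the robot touches nothing.
It fails at once if the coaster is lifted: all four of its corners are more than 15 mm above the tray floor (height (world z) of each of corner_a, corner_b, corner_c, corner_d above 0.023 m).
It fails at once if the coaster that is already turned is shifted by more than 20 mm or tipped (distance of turned_coaster from where it was at the start of the episode above 0.02 m or angle between turned_coaster's own z axis and vertical above 0.3 rad).
It fails at once if another thing on the table is shifted or knocked by more than 30 mm (distance of any of cork_stack, glue_pot, glue_brush, wooden_rib, beaker, slip_bowl, glaze_jar from where it was at the start of the episode above 0.03 m).
It also fails if it takes over 48 s, if anything falls off the work surface, if the arm or the gripper's body presses on something with over 40 N, if the wrist force passes 120 N, or if a joint passes its speed limit or range.

## Working session

There is one attempt and no reset: what is moved stays moved. The work goes in short steps, Python scripts to look and compute and a tool call to move; the robot and the scene stay as the last step left them, time stands still between calls to the robot, and variables do not carry over. Pictures are saved under pics/ and viewed, and the job is handed in when it is done.

Besides the shell and the picture viewer there is one more tool, called after "Call:" as name(argument=value, ...), one argument or row to a line, values as JSON. arm_command: Moves the arm, as the interface text tells. Its arguments: {"type":"object","properties":{"rot":{"type":"array"},"slide":{"type":"array"},"gripper":{"type":"array"}},"required":["rot","slide","gripper"]}

```bash
mkdir -p pics
python3 - <<'E'
from cell import telemetry,get_image,get_calibration
import cv2
s=telemetry.read_state();print(s)
for n in("top","side"):
    p,d=get_image(n);cv2.imwrite(f"pics/{n}0.png",p[:,:,::-1]);print(n,get_calibration(n),d.min(),d.max())
    import numpy as np;np.save(f"pics/{n}0.npy",d)
E
```

```text
{'clock': 0.0, 'qpos': array([ 1.18123263,  0.62935281,  0.03841693,  1.51835443, -0.0269816 ,
        0.99630331, -0.02000297]), 'qd': array([ 1.13537236e-03, -8.10677357e-05, -2.47950886e-04,  1.68330292e-04,
        2.73569853e-04, -1.04782930e-04, -1.76538589e-03]), 'tau': array([ 2.45808942e-04, -5.63402724e+01,  1.22641079e+00, -1.93452036e+01,
        1.09407585e-02,  1.03793002e-02, -1.85591779e-05]), 'eef_pos': array([ 206.62809   , -615.62861401,  230.38864914]), 'tool_rot': array([ 3.14156670e+00,  1.90038143e-03, -1.24700506e+00]), 'force': array([-0.97413087,  0.60125495, -0.67889651]), 'torque': array([-0.05905774, -0.01525174, -0.02412873]), 'width': 85.47701214008326}
top {'fx': 433.38644776496494, 'fy': 433.38644776496494, 'cx': 279.75708918518126, 'cy': 208.755042055406, 'xyz': array([ 442.820516  ,  -71.52299072, 1328.94917371]), 'attitude': array([ 0.09999532,  0.01395672, -1.55419896])} 0.0 2228.0403
side {'fx': 511.1532648888929, 'fy': 511.1532648888929, 'cx': 277.3590069413806, 'cy': 212.2722137754177, 'xyz': array([ 76.62893933, 840.28859505, 750.31773281]), 'attitude': array([ 0.96479969,  0.01052729, -2.68067502])} 0.0 3964.5415
```

View pics/top0.png

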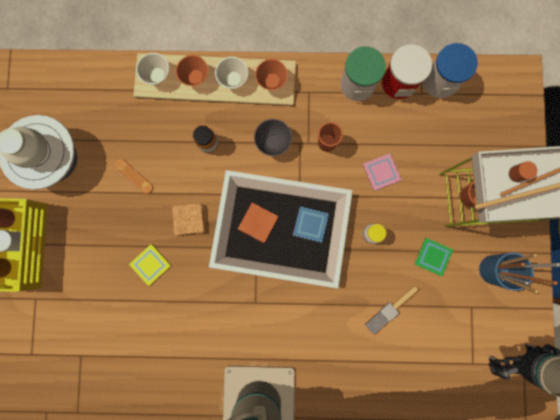

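View pics/side0.png

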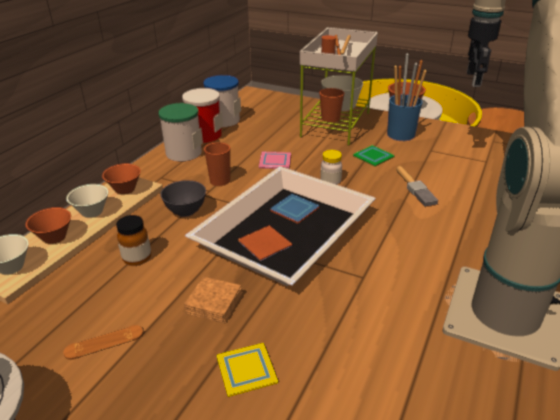

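The top view shows the tray at (281,229). Square candidates:
- blue-glazed at (311,224), inside the tray's right half
- terracotta at (258,223), the already turned one in the left half
- pink at (382,172), green at (433,257) and yellow at (150,265), all outside the tray

The blue one fits, since it is blue-glazed, face up and in the tray. I'll confirm it in a crop and measure.

```bash
cat > h.py <<'E'
import numpy as np,cv2
from scipy.spatial.transform import Rotation as Ro
from cell import telemetry,get_image,get_calibration
def RT(c): return Ro.from_euler('xyz',c['attitude']).as_matrix(),np.array(c['xyz'])
def ray(c,uv,z):
    uv=np.atleast_2d(uv).astype(float);R,t=RT(c)
    d=np.c_[(uv[:,0]-c['cx'])/c['fx'],-(uv[:,1]-c['cy'])/c['fy'],-np.ones(len(uv))]@R.T
    return t+d*((z-t[2])/d[:,2])[:,None]
def proj(c,P):
    R,t=RT(c);q=(np.atleast_2d(P)-t)@R
    return np.c_[c['cx']+c['fx']*q[:,0]/-q[:,2],c['cy']-c['fy']*q[:,1]/-q[:,2]]
def cloud(c,d):
    R,t=RT(c);v,u=np.mgrid[:d.shape[0],:d.shape[1]]
    P=np.stack([(u-c['cx'])/c['fx']*d,-(v-c['cy'])/c['fy']*d,-d],-1)
    return P@R.T+t
def big(m):
    n,l,s,c=cv2.connectedComponentsWithStats(m.astype(np.uint8));k=1+np.argmax(s[1:,4]);return (l==k).astype(np.uint8)
def rect(m):
    ct=max(cv2.findContours(m,cv2.RETR_EXTERNAL,cv2.CHAIN_APPROX_NONE)[0],key=cv2.contourArea);return ct[:,0]
def T():
    import json;return json.load(open('tray.json'))
E
python3 - <<'E'
from h import *
for n in("top","side"):
    im=cv2.imread(f"pics/{n}0.png");c=get_calibration(n);h=cv2.cvtColor(im,cv2.COLOR_BGR2HSV)
    roi=np.zeros(h.shape[:2],bool)
    (roi.__setitem__((slice(165,292),slice(205,358)),1) if n=="top" else roi.__setitem__((slice(170,280),slice(190,375)),1))
    H,S,V=[h[...,i].astype(int) for i in range(3)]
    blue=big(roi&(H>95)&(H<120)&(S>70)&(V>60)); red=big(roi&((H<14)|(H>172))&(S>130)&(V>90)); blk=big(roi&(V<50))
    allm=cv2.morphologyEx(((blue|red|blk)).astype(np.uint8),cv2.MORPH_CLOSE,np.ones((5,5)))
    for nm,m,z in(("blue",blue,16),("red",red,16),("floor",allm,8)):
        ct=rect(m);P=ray(c,ct,z)[:,:2].astype(np.float32)
        r=cv2.minAreaRect(P);print(n,nm,m.sum(),np.round(r[0],1),np.round(r[1],1),round(r[2],2), "boxpts",np.round(cv2.boxPoints(r)).tolist())
    if n=="top":
        d=np.load("pics/top0.npy");W=cloud(c,d);print("blue z",np.median(W[blue>0][:,2]),"black z",np.median(W[blk>0][:,2]))
        for q,(u,v) in dict(jar=(375,233),beaker=(330,136),bowl=(272,138),amber=(204,138)).items(): print(q,W[v,u].round())
        cv2.imwrite("pics/crop0.png",cv2.resize(im[165:295,205:360],None,fx=4,fy=4,interpolation=cv2.INTER_CUBIC))
E
```

```text
top blue 876 [ 530.4 -145.3] [92.6 91.5] 76.73 boxpts [[475.0, -180.0], [564.0, -201.0], [586.0, -111.0], [496.0, -90.0]]
top red 965 [532.2  15.7] [94.6 94.6] 63.0 boxpts [[469.0, -5.0], [553.0, -48.0], [596.0, 36.0], [512.0, 79.0]]
top floor 6822 [513.5 -54.3] [302.3 210.8] 81.71 boxpts [[387.0, -189.0], [596.0, -219.0], [640.0, 80.0], [431.0, 110.0]]
blue z 17.275409164983216 black z 9.350543960733603
jar [ 502. -326.   81.]
beaker [ 803. -203.   13.]
bowl [797. -23.   6.]
amber [767. 170. 106.]
side blue 690 [ 528.3 -149.7] [90.7 90.7] 77.78 boxpts [[474.0, -184.0], [563.0, -204.0], [582.0, -115.0], [494.0, -96.0]]
side red 1023 [529.   14.5] [94.  97.1] 63.01 boxpts [[464.0, -5.0], [551.0, -49.0], [594.0, 34.0], [507.0, 78.0]]
side floor 5933 [512.  -65.4] [282.3 208.1] 81.69 boxpts [[389.0, -190.0], [595.0, -220.0], [635.0, 59.0], [429.0, 89.0]]
```

View pics/crop0.png

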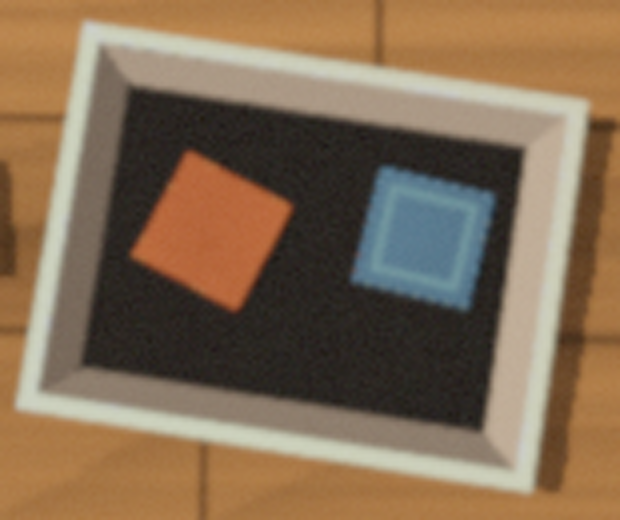

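The crop confirms it: the blue-glazed square with its outline is at crop (424,238), in the tray's right half. The turned terracotta one is at (212,232) on the left. I'll move in above the near side of the blue coaster, jaws along the tray's y.

Call:
arm_command(
  rot=[
    [0,0,-6],
    [0,0,-6],
    [0,0,-6],
    [0,0,-6],
    [0,0,-3],
  ],
  slide=[
    [18,35,0],
    [18,35,0],
    [18,35,0],
    [18,35,0],
    [18,35,0],
  ],
  gripper=[50,50,50,50,50],
)

```text
clock: 0.52
eef_pos: [288.7, -442.7, 227.2]
tool_rot: [3.135, -0.001, -1.758]
force: [0.8, 0.3, 0.6]
width: 50.2
```

Call:
arm_command(
  rot=[
    [0,0,0],
    [0,0,0],
    [0,0,0],
    [0,0,0],
    [0,0,0],
  ],
  slide=[
    [18,35,0],
    [18,35,0],
    [18,35,0],
    [18,35,0],
    [18,35,0],
  ],
  gripper=[50,50,50,50,50],
)

```text
clock: 0.93
eef_pos: [380.2, -257.6, 226.1]
tool_rot: [3.132, -0.0, -1.763]
force: [1.6, 0.1, -0.4]
width: 49.7
```

Call:
arm_command(
  rot=[
    [0,0,2.7],
    [-0.7,-4.9,0],
    [0,0,0],
    [0,0,0],
    [0,0,0],
  ],
  slide=[
    [20,32,0],
    [20,32,0],
    [20,32,-20],
    [16,25,-25],
    [0,0,-40],
  ],
  gripper=[50,50,50,50,50],
)

```text
clock: 1.35
eef_pos: [466.0, -125.6, 147.9]
tool_rot: [-3.041, 0.004, -1.7]
force: [1.4, 0.4, -1.1]
width: 50.0
```

Call:
arm_command(
  rot=[
    [0,0,0],
    [0,0,0],
    [0,0,0],
  ],
  slide=[
    [0,0,-40],
    [0,0,-40],
    [0,0,-10],
  ],
  gripper=[50,50,50],
)

```text
clock: 1.6
eef_pos: [462.9, -117.1, 77.5]
tool_rot: [-3.054, 0.019, -1.692]
force: [0.8, -0.6, 0.7]
width: 49.8
```

Run:
```python
from h import *
s=telemetry.read_state();print(s['eef_pos'],s['tool_rot'],s['force'],s['width'])
p,d=get_image("side");cv2.imwrite("pics/side1.png",cv2.resize(p[150:310,170:410,::-1],None,fx=3,fy=3))
```

```text
[ 462.85553779 -117.13813401   77.50086915] [-3.05431504  0.01860561 -1.69195823] [ 0.78250443 -0.62314662  0.73892153] 49.75727113581347
```

View pics/side1.png

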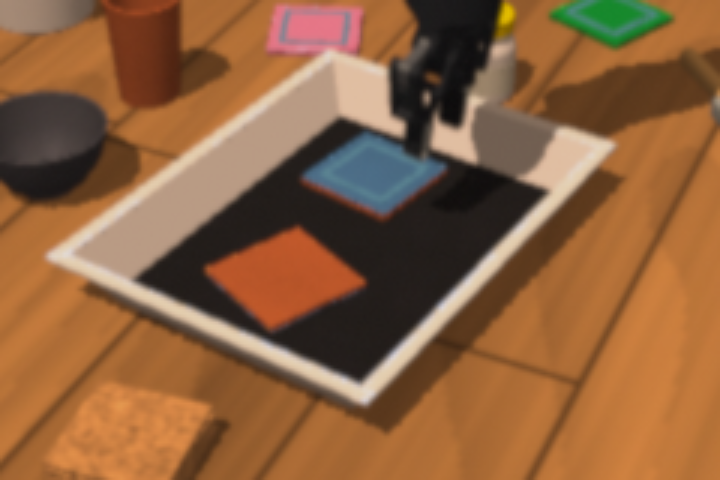

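The side view shows the open fingers above the near side of the blue coaster (fingertips at crop (418,150), coaster at (375,170)), about 19 mm too far left. I'll work out the correction.

```bash
cat >> h.py <<'E'
YAW=-8.3; C=np.array([513.5,-54.3]); RZ=Ro.from_euler('z',YAW,degrees=True)
def t2w(x,y): return C+RZ.as_matrix()[:2,:2]@[x,y]
def w2t(p): return RZ.as_matrix()[:2,:2].T@(np.array(p)[:2]-C)
def status(tilt=5):
    s=telemetry.read_state();R=Ro.from_euler('xyz',s['tool_rot'])
    des=RZ*Ro.from_euler('y',-tilt,degrees=True)*Ro.from_matrix([[0,-1,0],[-1,0,0],[0,0,-1]])
    print('t',s['clock'],'pos',s['eef_pos'].round(1),'tray',w2t(s['eef_pos']).round(1),'F_tray',RZ.inv().apply(s['force']).round(2),'w',round(s['width'],1),'rotfix',np.rad2deg((des*R.inv()).as_rotvec()).round(2))
E
python3 -c "
from h import *
status();print(t2w(-48,-89))"
```

```text
t 1.65 pos [ 461.5 -116.8   76. ] tray [-42.4 -69.4] F_tray [-0.71  1.03 -2.59] w 50.0 rotfix [-1.09 -0.05 -1.36]
[ 453.15506024 -135.43869758]
```

Call:
arm_command(
  rot=[
    [-1.1,0,-1.4],
    [0,0,0],
    [0,0,0],
    [0,0,0],
  ],
  slide=[
    [-8,-19,0],
    [0,0,-25],
    [0,0,-20],
    [0,0,-5],
  ],
  gripper=[50,50,50,50],
)

```text
clock: 1.98
eef_pos: [451.2, -133.4, 50.4]
tool_rot: [-3.064, 0.009, -1.718]
force: [0.2, -0.1, 0.8]
width: 50.2
```

```bash
python3 -c "
from h import *
status()"
```

```text
t 1.9833 pos [ 451.2 -133.4   50.4] tray [-50.2 -87.3] F_tray [ 0.19 -0.12  0.81] w 50.2 rotfix [-0.59 -0.45  0.11]
```

Call:
arm_command(
  rot=[
    [0,0,0],
    [0,0,0],
    [0,0,0],
    [0,0,0],
  ],
  slide=[
    [0,0,-15],
    [0,0,-15],
    [0,0,-8],
    [0,0,0],
  ],
  gripper=[50,50,50,50],
)

```text
clock: 2.32
eef_pos: [456.6, -134.9, 19.0]
tool_rot: [-3.075, 0.011, -1.711]
force: [0.4, 0.5, 0.7]
width: 50.2
```

```bash
python3 -c "
from h import *
status()"
```

```text
t 2.3167 pos [ 456.6 -134.9   19. ] tray [-44.7 -88. ] F_tray [0.3  0.57 0.7 ] w 50.2 rotfix [-0.81 -1.07 -0.27]
```

Call:
arm_command(
  rot=[
    [-0.5,-1,0],
    [0,0,0],
    [0,0,0],
    [0,0,0],
  ],
  slide=[
    [-2,0,-4],
    [0,0,-3],
    [0,0,-2],
    [0,0,0],
  ],
  gripper=[50,50,50,50],
)

```text
clock: 2.65
eef_pos: [462.6, -137.3, 19.0]
tool_rot: [-3.067, 0.009, -1.716]
force: [-0.1, -0.0, 0.1]
width: 49.8
```

```bash
python3 -c "
from h import *
status()"
```

```text
t 2.65 pos [ 462.6 -137.3   19. ] tray [-38.3 -89.4] F_tray [-0.09 -0.04  0.12] w 49.8 rotfix [-0.62 -0.64 -0.01]
```

Call:
arm_command(
  rot=[
    [0,0,0],
    [0,0,0],
  ],
  slide=[
    [0,0,0],
    [0,0,0],
  ],
  gripper=[50,50],
)

```text
clock: 2.82
eef_pos: [463.1, -137.3, 19.8]
tool_rot: [-3.065, 0.009, -1.716]
force: [-0.7, 0.1, -0.6]
width: 50.5
```

Call:
arm_command(
  rot=[
    [0,0,0],
    [0,0,0],
  ],
  slide=[
    [0,0,-8],
    [0,0,0],
  ],
  gripper=[50,50],
)

```text
clock: 2.98
eef_pos: [465.3, -138.0, 14.1]
tool_rot: [-3.07, 0.01, -1.717]
force: [0.7, -0.8, 0.6]
width: 49.8
```

```bash
python3 -c "
from h import *
status();print(telemetry.read_state()['qpos'])"
```

```text
t 2.9833 pos [ 465.3 -138.    14.1] tray [-35.6 -89.8] F_tray [ 0.85 -0.72  0.62] w 49.8 rotfix [-0.72 -0.78  0.06]
[ 0.06325121  0.79114313  0.268559    2.18921217 -1.09934745  0.23329768
 -0.38879519]
```

Joints 5 and 6 are at their lower limits here because of the tilt at short reach. I'll take the tilt out and lower.

Call:
arm_command(
  rot=[
    [0,4,0],
    [0,0,0],
  ],
  slide=[
    [0,0,0],
    [-3,0,-3],
  ],
  gripper=[50,50],
)

```text
clock: 3.15
eef_pos: [462.5, -136.4, 10.9]
tool_rot: [3.141, 0.004, -1.717]
force: [1.8, -0.1, -1.2]
width: 49.9
```

```bash
python3 -c "
from h import *
status(0);print(telemetry.read_state()['qpos'])
p,d=get_image('side');cv2.imwrite('pics/side2.png',cv2.resize(p[170:270,240:390,::-1],None,fx=5,fy=5,interpolation=cv2.INTER_CUBIC))"
```

```text
t 3.15 pos [ 462.5 -136.4   10.9] tray [-38.6 -88.6] F_tray [ 1.83  0.17 -1.24] w 49.9 rotfix [-0.21 -0.01  0.1 ]
[-0.05726242  0.83960071  0.44046622  2.13575895 -1.00364335  0.38999749
 -0.50167941]
```

View pics/side2.png

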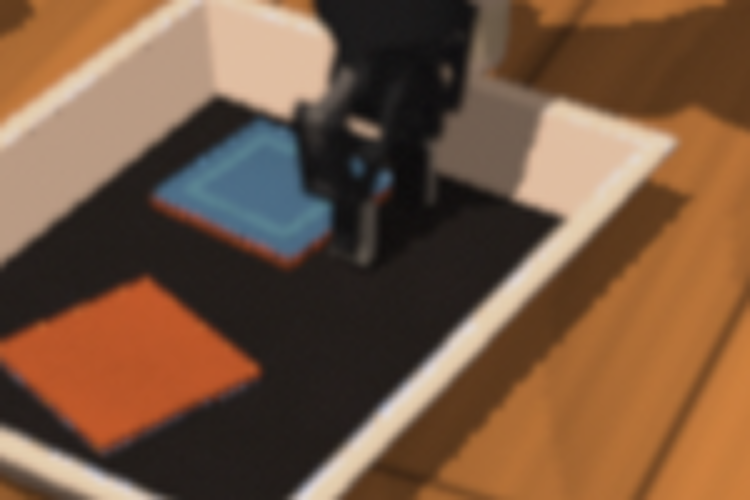

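The picture shows the fingers just behind the coaster's near edge (left fingertip at crop (355,262)) and close to the rubber. Now I'll feel for the floor.

Call:
arm_command(
  rot=[
    [0,0,0],
    [0,0,0],
  ],
  slide=[
    [0,0,-3],
    [0,0,0],
  ],
  gripper=[50,50],
)

```text
clock: 3.37
eef_pos: [458.6, -135.5, 5.7]
tool_rot: [3.137, 0.005, -1.718]
force: [-0.0, 0.1, -0.4]
width: 50.4
```

Call:
arm_command(
  rot=[
    [0,0,0],
    [0,0,0],
  ],
  slide=[
    [0,0,-2],
    [0,0,0],
  ],
  gripper=[50,50],
)

```text
clock: 3.53
eef_pos: [458.6, -135.5, 5.5]
tool_rot: [3.14, 0.009, -1.721]
force: [-0.6, 0.8, 1.0]
width: 49.6
```

Call:
arm_command(
  rot=[
    [0,0,0],
    [0,0,0],
  ],
  slide=[
    [0,0,-2],
    [0,0,0],
  ],
  gripper=[50,50],
)

```text
clock: 3.7
eef_pos: [458.8, -135.9, 5.8]
tool_rot: [-3.14, 0.014, -1.725]
force: [0.1, -0.3, -1.0]
width: 49.9
```

Call:
arm_command(
  rot=[
    [0,0,0],
  ],
  slide=[
    [0,0,-4],
  ],
  gripper=[50],
)

```text
clock: 3.78
eef_pos: [459.1, -136.4, 4.7]
tool_rot: [-3.136, 0.017, -1.728]
force: [-10.9, 9.4, 86.4]
width: 50.5
```

Call:
arm_command(
  rot=[
    [0,0,0],
  ],
  slide=[
    [0,0,-4],
  ],
  gripper=[50],
)

```text
clock: 3.87
eef_pos: [459.2, -136.4, 4.9]
tool_rot: [-3.131, 0.021, -1.732]
force: [-10.4, 9.6, 75.6]
width: 50.0
```

Floor contact is at a TCP height of about 5. I'll rise 2 mm and push forward.

Call:
arm_command(
  rot=[
    [0,0,0],
    [0,0,0],
  ],
  slide=[
    [0,0,3],
    [0,0,0],
  ],
  gripper=[50,50],
)

```text
clock: 4.03
eef_pos: [459.5, -136.9, 11.3]
tool_rot: [-3.126, 0.027, -1.737]
force: [-0.4, 0.4, 0.4]
width: 50.0
```

```bash
python3 -c "
from h import *
status(0)"
```

```text
t 4.0333 pos [ 459.5 -136.9   11.3] tray [-41.5 -89.6] F_tray [-0.46  0.36  0.36] w 50.0 rotfix [-1.38  1.12  1.23]
```

Call:
arm_command(
  rot=[
    [-1.4,1,1.2],
    [0,0,0],
    [0,0,0],
  ],
  slide=[
    [0,0,0],
    [0,0,-3],
    [0,0,0],
  ],
  gripper=[50,50,50],
)

```text
clock: 4.28
eef_pos: [459.0, -138.6, 8.9]
tool_rot: [-3.137, 0.003, -1.722]
force: [0.5, -1.0, -0.3]
width: 50.1
```

```bash
python3 -c "
from h import *
status(0)"
```

```text
t 4.2833 pos [ 459.  -138.6    8.9] tray [-41.8 -91.3] F_tray [ 0.6  -0.96 -0.25] w 50.1 rotfix [-0.13  0.27  0.38]
```

Call:
arm_command(
  rot=[
    [0,0,0],
    [0,0,0],
    [0,0,0],
    [0,0,0],
  ],
  slide=[
    [8,-1,-1],
    [8,-1,-1],
    [8,-1,0],
    [8,-1,0],
  ],
  gripper=[50,50,50,50],
)

```text
clock: 4.62
eef_pos: [489.6, -143.3, 5.3]
tool_rot: [3.141, 0.007, -1.728]
force: [-1.9, 0.5, 1.8]
width: 49.7
```

```bash
python3 -c "
from h import *
status(0)"
```

```text
t 4.6167 pos [ 489.6 -143.3    5.3] tray [-10.8 -91.5] F_tray [-1.99  0.24  1.8 ] w 49.7 rotfix [-0.4   0.01  0.72]
```

Call:
arm_command(
  rot=[
    [0,0,0.5],
    [0,0,0],
    [0,0,0],
  ],
  slide=[
    [6,-1,2],
    [8,-1,0],
    [8,-1,0],
  ],
  gripper=[50,50,50],
)

```text
clock: 4.87
eef_pos: [511.9, -146.1, 6.6]
tool_rot: [3.136, 0.008, -1.718]
force: [-8.8, 1.5, 5.6]
width: 50.0
```

```bash
python3 -c "
from h import *
status(0)
p,d=get_image('side');cv2.imwrite('pics/side3.png',cv2.resize(p[150:280,210:390,::-1],None,fx=4,fy=4,interpolation=cv2.INTER_CUBIC))"
```

```text
t 4.8667 pos [ 511.9 -146.1    6.6] tray [ 11.6 -91.1] F_tray [-8.92  0.24  5.59] w 50.0 rotfix [-0.49 -0.27  0.1 ]
```

View pics/side3.png

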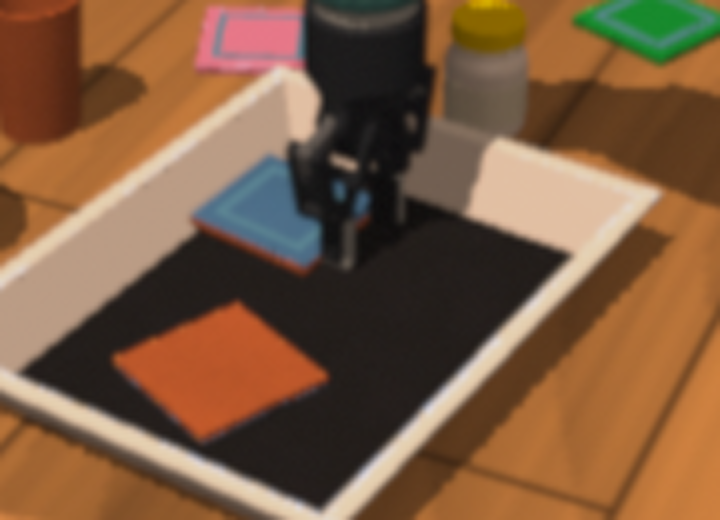

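The coaster (crop (270,215)) is square to the far wall and its far edge has reached the wall; push force is about 9 N. I'll keep pushing.

Call:
arm_command(
  rot=[
    [0,0,0],
    [0,0,0],
    [0,0,0],
  ],
  slide=[
    [8,-1,0],
    [8,-1,0],
    [8,-1,0],
  ],
  gripper=[50,50,50],
)

```text
clock: 5.17
eef_pos: [533.2, -147.7, 5.7]
tool_rot: [3.126, 0.01, -1.716]
force: [-3.2, 0.7, 0.1]
width: 50.2
```

```bash
python3 -c "
from h import *
status(0)"
```

```text
t 5.1667 pos [ 533.2 -147.7    5.7] tray [ 33.  -89.6] F_tray [-3.23  0.25  0.08] w 50.2 rotfix [-0.67 -0.79  0.03]
```

Call:
arm_command(
  rot=[
    [-0.5,-1,0],
    [0,0,0],
    [0,0,0],
  ],
  slide=[
    [8,-1.5,1],
    [8,-1.5,0],
    [8,-1.5,0],
  ],
  gripper=[50,50,50],
)

```text
clock: 5.42
eef_pos: [561.4, -152.3, 6.7]
tool_rot: [-3.133, 0.002, -1.715]
force: [-1.7, 0.8, -0.8]
width: 50.0
```

```bash
python3 -c "
from h import *
status(0)
p,d=get_image('side');cv2.imwrite('pics/side4.png',cv2.resize(p[150:280,210:390,::-1],None,fx=4,fy=4,interpolation=cv2.INTER_CUBIC))"
```

```text
t 5.4167 pos [ 561.4 -152.3    6.7] tray [ 61.6 -90.1] F_tray [-1.77  0.56 -0.81] w 50.0 rotfix [-0.03  0.5  -0.04]
```

View pics/side4.png

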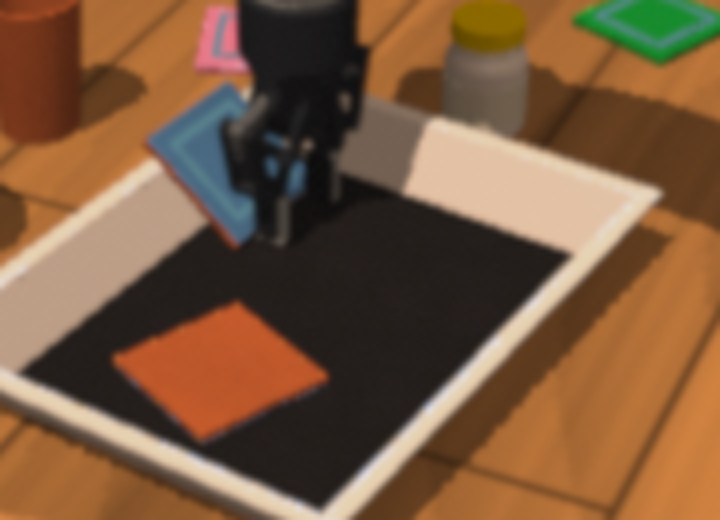

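It is riding up well, with the raised edge at crop (190,115). Continuing.

Call:
arm_command(
  rot=[
    [0,-1,0],
    [0,-1,0],
    [0,0,0],
  ],
  slide=[
    [7,-1,0],
    [6,-1,0],
    [5,-1,0],
  ],
  gripper=[50,50,50],
)

```text
clock: 5.72
eef_pos: [583.6, -155.7, 6.7]
tool_rot: [-3.092, 0.006, -1.713]
force: [-1.4, 0.4, 0.2]
width: 49.9
```

```bash
python3 -c "
from h import *
status(0)
p,d=get_image('side');cv2.imwrite('pics/side5.png',cv2.resize(p[150:280,210:390,::-1],None,fx=4,fy=4,interpolation=cv2.INTER_CUBIC))"
```

```text
t 5.7167 pos [ 583.6 -155.7    6.7] tray [ 84.  -90.2] F_tray [-1.41  0.2   0.23] w 49.9 rotfix [ 0.06  2.88 -0.13]
```

View pics/side5.png

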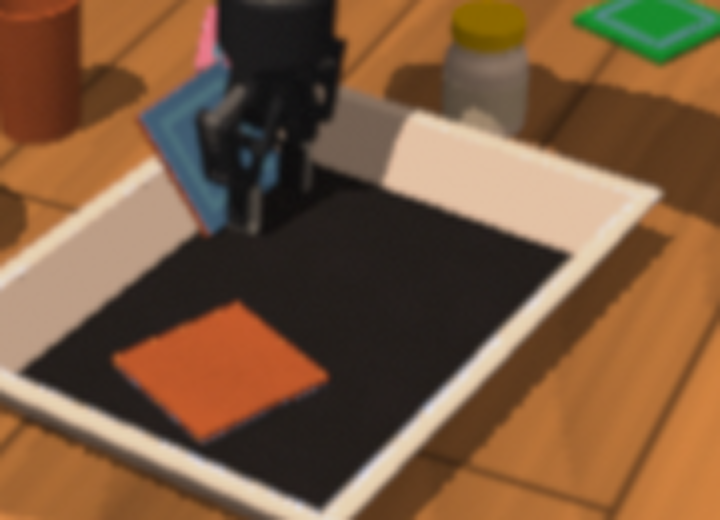

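Call:
arm_command(
  rot=[
    [0,0,0],
    [0,0,0],
  ],
  slide=[
    [4,-0.5,0],
    [3,-0.5,0],
  ],
  gripper=[50,50],
)

```text
clock: 5.93
eef_pos: [591.9, -157.0, 7.1]
tool_rot: [-3.091, 0.007, -1.714]
force: [-7.0, 0.8, 2.3]
width: 50.1
```

Call:
arm_command(
  rot=[
    [0,0,0],
    [0,0,0],
  ],
  slide=[
    [2,-0.5,0],
    [2,0,0],
  ],
  gripper=[50,50],
)

```text
clock: 6.1
eef_pos: [591.8, -156.9, 6.9]
tool_rot: [-3.099, 0.009, -1.714]
force: [-8.5, 0.1, 7.0]
width: 49.9
```

```bash
python3 -c "
from h import *
status(0)
p,d=get_image('side');cv2.imwrite('pics/side6.png',cv2.resize(p[150:280,210:390,::-1],None,fx=4,fy=4,interpolation=cv2.INTER_CUBIC))"
```

```text
t 6.1 pos [ 591.8 -156.9    6.9] tray [ 92.3 -90.2] F_tray [-8.41 -1.14  6.97] w 49.9 rotfix [-0.16  2.47 -0.06]
```

View pics/side6.png

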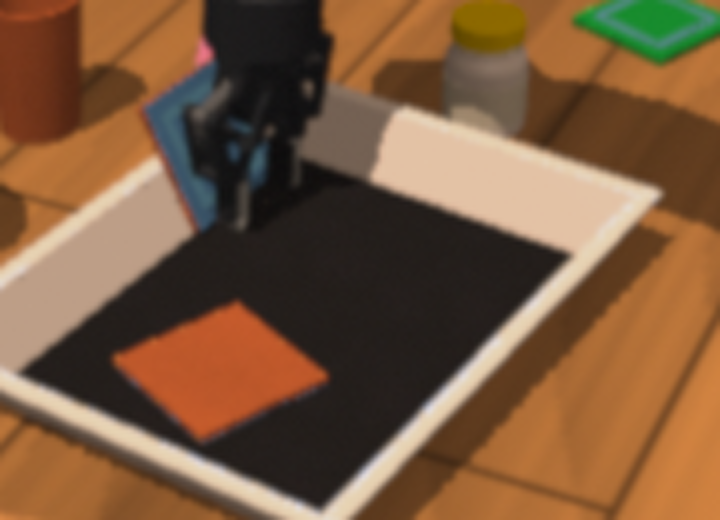

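The push has stopped at the foot, at tray x 92 with rising force, and the coaster lies along the wall. I'll back off slowly, then go up.

Call:
arm_command(
  rot=[
    [0,0,0],
    [0,0,0],
    [0,0,0],
    [0,0,0],
  ],
  slide=[
    [-10,1.5,2],
    [-20,3,5],
    [-30,4,10],
    [-20,0,30],
  ],
  gripper=[50,50,50,50],
)

```text
clock: 6.48
eef_pos: [513.8, -148.0, 51.3]
tool_rot: [-3.098, 0.006, -1.71]
force: [0.4, -0.3, 1.1]
width: 50.1
```

Call:
arm_command(
  rot=[
    [0,0,0],
    [0,0,0],
    [0,0,0],
    [0,0,0],
    [0,0,0],
  ],
  slide=[
    [0,0,40],
    [0,0,40],
    [0,0,40],
    [0,0,40],
    [0,0,20],
  ],
  gripper=[50,50,50,50,50],
)

```text
clock: 6.9
eef_pos: [508.0, -149.9, 239.9]
tool_rot: [-3.102, 0.006, -1.719]
force: [1.3, 0.7, -0.6]
width: 50.1
```

```bash
python3 -c "
from h import *
status(0)
p,d=get_image('side');cv2.imwrite('pics/side7.png',cv2.resize(p[150:280,210:390,::-1],None,fx=4,fy=4,interpolation=cv2.INTER_CUBIC))
p,d=get_image('top');cv2.imwrite('pics/top7.png',cv2.resize(p[120:300,200:400,::-1],None,fx=3,fy=3))
c=get_calibration('side')
"
```

```text
t 6.9 pos [ 508.  -149.9  239.9] tray [  8.4 -95.3] F_tray [ 1.16  0.86 -0.58] w 50.1 rotfix [-0.01  2.32  0.22]
```

View pics/side7.png

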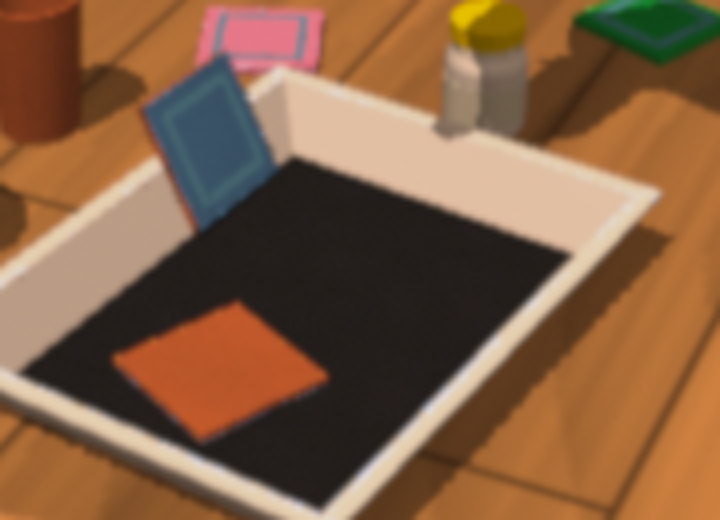

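View pics/top7.png

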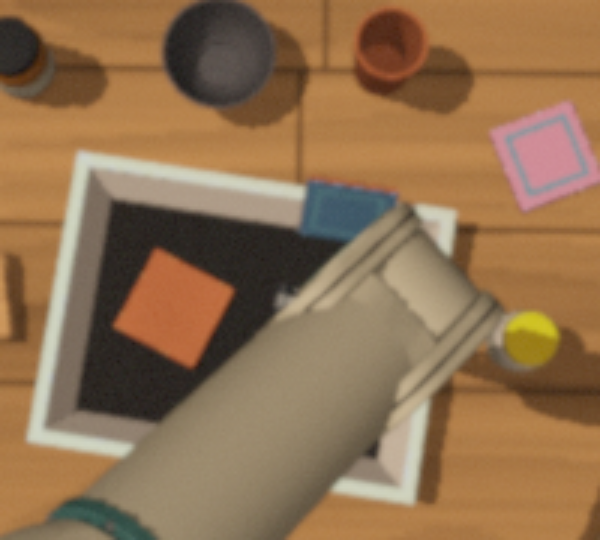

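The coaster leans along the far wall (side crop: raised corners at (147,108) and (222,57)); the turned one hasn't moved. Locating the raised edge.

```bash
python3 -c "
from h import *
c=get_calibration('side')
P=ray(c,[[246.75,177],[265.5,164.25]],90)
for p in P: print(p.round(1),w2t(p).round(1))
c=get_calibration('top')
P=ray(c,[[200+313/3,120+181/3],[200+397/3,120+193/3]],90)
for p in P: print(p.round(1),w2t(p).round(1))
P=ray(c,[[200+391/3,120+46/3]],105)
for p in P: print('beaker',p.round(1),w2t(p).round(1))
for x in (85,200): print(x,t2w(x,-90))
"
```

```text
[ 645.8 -116.7   90. ] [139.9 -42.6]
[ 633.2 -194.9   90. ] [ 138.8 -121.9]
[ 650.5 -121.8   90. ] [145.3 -47. ]
[ 639.9 -202.7   90. ] [ 146.5 -128.6]
beaker [ 780.2 -194.7  105. ] [ 284.2 -100.4]
85 [ 584.61763398 -155.6275981 ]
200 [ 698.41309972 -172.22856122]
```

Call:
arm_command(
  rot=[
    [0,2,0],
    [0,0,0],
    [0,0,0],
    [0,0,0],
    [0,0,0],
  ],
  slide=[
    [35,-3,0],
    [35,-3,0],
    [35,-3,0],
    [35,-3,0],
    [30,-3,0],
  ],
  gripper=[50,50,50,50,50],
)

```text
clock: 7.42
eef_pos: [671.6, -160.8, 235.5]
tool_rot: [3.133, 0.012, -1.729]
force: [1.3, 0.1, 0.5]
width: 49.9
```

```bash
python3 -c "
from h import *
status(0)"
```

```text
t 7.4167 pos [ 671.6 -160.8  235.5] tray [171.8 -82.5] F_tray [1.25 0.24 0.51] w 49.9 rotfix [-0.78 -0.39  0.79]
```

Call:
arm_command(
  rot=[
    [-0.8,0,0.8],
    [0,0,0],
    [0,0,0],
    [0,0,0],
    [0,0,0],
  ],
  slide=[
    [12,-6,0],
    [0,0,-35],
    [0,0,-35],
    [0,0,-35],
    [0,0,-20],
  ],
  gripper=[50,50,50,50,50],
)

```text
clock: 7.83
eef_pos: [695.7, -167.7, 104.8]
tool_rot: [-3.133, -0.004, -1.708]
force: [-1.1, 0.9, -0.9]
width: 50.0
```

```bash
python3 -c "
from h import *
status(0)"
```

```text
t 7.8333 pos [ 695.7 -167.7  104.8] tray [196.7 -85.9] F_tray [-1.2   0.75 -0.89] w 50.0 rotfix [ 0.3   0.43 -0.46]
```

Call:
arm_command(
  rot=[
    [0,0,0],
    [0,0,0],
    [0,0,0],
  ],
  slide=[
    [-5,0,-18],
    [-3,0,-12],
    [0,0,0],
  ],
  gripper=[50,50,50],
)

```text
clock: 8.08
eef_pos: [683.4, -165.3, 62.8]
tool_rot: [3.137, -0.001, -1.708]
force: [-0.6, -0.4, -0.9]
width: 50.1
```

```bash
python3 -c "
from h import *
status(0)
p,d=get_image('side');cv2.imwrite('pics/side8.png',cv2.resize(p[150:280,210:390,::-1],None,fx=4,fy=4,interpolation=cv2.INTER_CUBIC))"
```

```text
t 8.0833 pos [ 683.4 -165.3   62.8] tray [184.1 -85.3] F_tray [-0.55 -0.47 -0.92] w 50.1 rotfix [ 0.05 -0.25 -0.42]
```

View pics/side8.png

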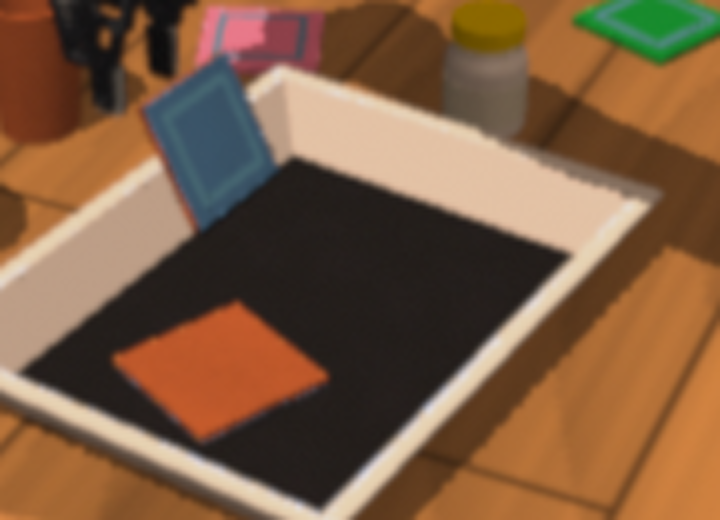

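The fingers are beyond the leaning coaster, clear of the rim and of the beaker. Now I'll pull back towards the robot.

Call:
arm_command(
  rot=[
    [0,0,0],
    [0,0,-0.4],
    [0,0,0],
    [0,0,0],
  ],
  slide=[
    [-7,1,4],
    [-7,1,1],
    [-7,1,0],
    [-7,1,0],
  ],
  gripper=[50,50,50,50],
)

```text
clock: 8.47
eef_pos: [657.2, -162.5, 71.8]
tool_rot: [-3.138, -0.003, -1.715]
force: [0.4, 0.0, 0.3]
width: 50.2
```

```bash
python3 -c "
from h import *
status(0)"
```

```text
t 8.4667 pos [ 657.2 -162.5   71.8] tray [157.8 -86.3] F_tray [0.36 0.09 0.34] w 50.2 rotfix [ 0.21  0.15 -0.05]
```

Call:
arm_command(
  rot=[
    [0,0,0],
    [0,0,0],
    [0,0,0],
  ],
  slide=[
    [-6,1,0],
    [-6,1,0],
    [-6,1,0],
  ],
  gripper=[50,50,50],
)

```text
clock: 8.72
eef_pos: [638.2, -159.4, 74.8]
tool_rot: [-3.134, -0.003, -1.715]
force: [0.2, 0.5, 0.6]
width: 50.1
```

```bash
python3 -c "
from h import *
status(0)
p,d=get_image('side');cv2.imwrite('pics/side9.png',cv2.resize(p[150:280,210:390,::-1],None,fx=4,fy=4,interpolation=cv2.INTER_CUBIC))"
```

```text
t 8.7167 pos [ 638.2 -159.4   74.8] tray [138.6 -86. ] F_tray [0.16 0.56 0.58] w 50.1 rotfix [ 0.24  0.41 -0.03]
```

View pics/side9.png

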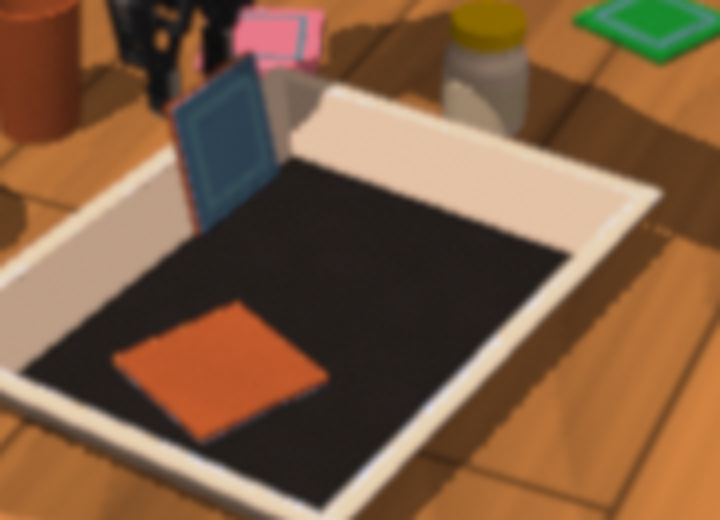

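It is tipping upright with its foot staying put. Continuing.

Call:
arm_command(
  rot=[
    [0,0,0],
    [0,0,0],
    [0,0,0],
  ],
  slide=[
    [-7,1,-1],
    [-7,1,-1],
    [-7,1,-1],
  ],
  gripper=[50,50,50],
)

```text
clock: 9.02
eef_pos: [615.6, -156.0, 72.5]
tool_rot: [-3.133, -0.003, -1.715]
force: [-0.2, -0.1, 0.5]
width: 50.0
```

```bash
python3 -c "
from h import *
status(0)
p,d=get_image('side');cv2.imwrite('pics/side10.png',cv2.resize(p[150:280,210:390,::-1],None,fx=4,fy=4,interpolation=cv2.INTER_CUBIC))"
```

```text
t 9.0167 pos [ 615.6 -156.    72.5] tray [115.7 -85.9] F_tray [-0.16 -0.08  0.47] w 50.0 rotfix [ 0.22  0.45 -0.03]
```

View pics/side10.png

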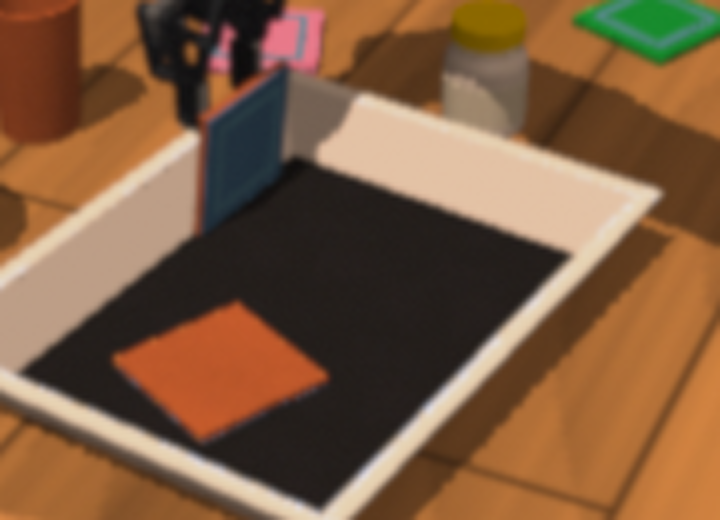

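It is now about upright. A little more.

Call:
arm_command(
  rot=[
    [0,0,0],
    [0,0,0],
    [0,0,0],
    [0,0,0],
  ],
  slide=[
    [-6,1,-1],
    [-6,1,-1],
    [-6,1,-1],
    [0,0,0],
  ],
  gripper=[50,50,50,50],
)

```text
clock: 9.4
eef_pos: [593.1, -152.2, 68.6]
tool_rot: [-3.137, -0.002, -1.716]
force: [-0.2, 0.1, -0.3]
width: 50.1
```

```bash
python3 -c "
from h import *
status(0)
p,d=get_image('side');cv2.imwrite('pics/side11.png',cv2.resize(p[150:280,210:390,::-1],None,fx=4,fy=4,interpolation=cv2.INTER_CUBIC))"
```

```text
t 9.4 pos [ 593.1 -152.2   68.6] tray [ 92.9 -85.4] F_tray [-0.22  0.04 -0.31] w 50.1 rotfix [0.15 0.25 0.03]
```

View pics/side11.png

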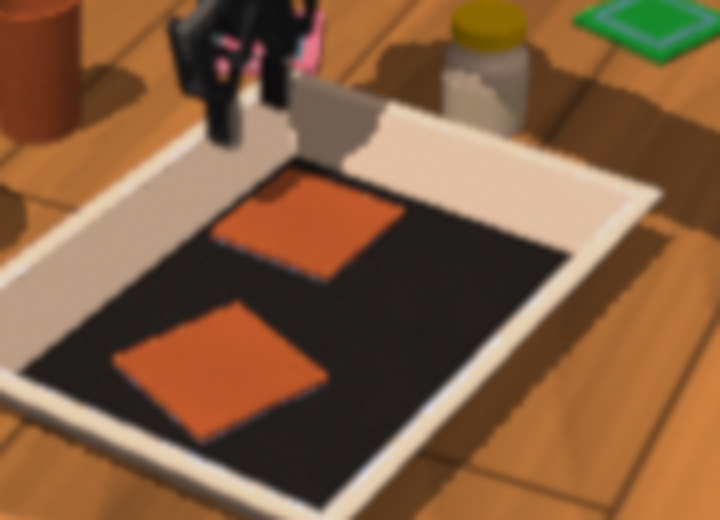

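The coaster has fallen over, bare back up (crop (310,225)). I'll raise the arm clear, let it settle and check.

Call:
arm_command(
  rot=[
    [0,0,0],
    [0,0,0],
    [0,0,0],
    [0,0,0],
    [0,0,0],
  ],
  slide=[
    [0,0,30],
    [0,0,40],
    [0,0,40],
    [0,0,0],
    [0,0,0],
  ],
  gripper=[50,50,50,50,50],
)

```text
clock: 9.87
eef_pos: [593.2, -152.1, 181.4]
tool_rot: [-3.139, -0.003, -1.716]
force: [-0.9, 0.3, -1.1]
width: 50.0
```

Run:
```python
from h import *
status(0)
p,d=get_image('side');c=get_calibration('side');im=np.ascontiguousarray(p[:,:,::-1]);cv2.imwrite('pics/side12.png',im)
h=cv2.cvtColor(im,cv2.COLOR_BGR2HSV);H,S,V=[h[...,i].astype(int) for i in range(3)]
m=np.zeros(H.shape,bool);m[170:275,215:330]=1
m&=((H<14)|(H>172))&(S>130)&(V>80)
n,l,st,ce=cv2.connectedComponentsWithStats(m.astype(np.uint8));W=cloud(c,d)
for k in range(1,n):
    if st[k,4]<200: continue
    r=cv2.minAreaRect(ray(c,rect((l==k).astype(np.uint8)),16)[:,:2].astype(np.float32))
    Q=W[cv2.erode((l==k).astype(np.uint8),np.ones((3,3)))>0];Q=Q[np.abs(Q[:,2]-16)<15]
    A=np.c_[Q[:,:2],np.ones(len(Q))];g=np.linalg.lstsq(A,Q[:,2],rcond=None)[0]
    print(np.round(r[0],1),w2t(r[0]).round(1),np.round(r[1],1),'z',Q[:,2].mean().round(1),'slope',np.hypot(*g[:2]).round(3))
```

```text
t 9.8667 pos [ 593.2 -152.1  181.4] tray [ 93.  -85.2] F_tray [-0.9   0.14 -1.05] w 50.0 rotfix [0.18 0.14 0.01]
[ 753.6 -195.3] [ 258.  -104.9] [83.8 92.3] z 16.5 slope 1.139
[ 549.5 -145.9] [ 48.9 -85.5] [98.8 96.5] z 15.8 slope 0.006
[529.1  14.6] [ 5.5 70.4] [96.1 97.4] z 15.9 slope 0.005
```

View pics/side12.png

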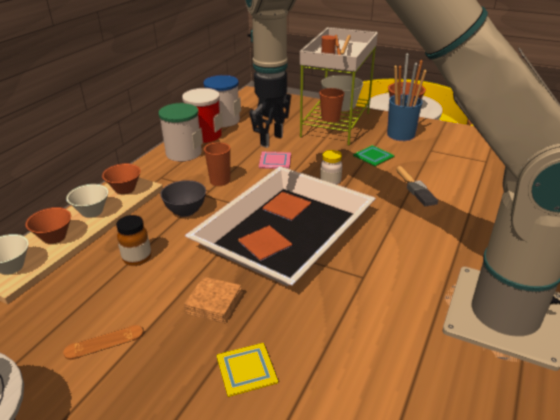

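Both coasters lie flat, terracotta up: the flipped one at (287,206), the turned one at (265,242), which has not moved. The bystanders are unchanged and the arm is clear, so I'm handing in.

```bash
python3 -c "
from cell import ctrl
print(ctrl.finish_job())"
```

```text
the job is handed in; nothing more can be done
None
```

The blue-glazed coaster is turned over and lies flat with its bare back up, and the job is handed in. No verdict is reported. I pushed it up the far wall until it leaned there at about 62°. Then I tipped its raised edge back with the fingers from beyond the rim.

**Last checks (side camera, before handing in):**
- **Turned-over coaster:** centre at about (49, −85) mm in the tray, upper face at z ≈ 16 mm, slope about 0.006 rad.
- **Other coaster:** flat and within about 1 mm of its first side-view position.
- **Bystanders:** they look unmoved. I only compared pictures and did not measure each one.
- **Arm:** clear at z ≈ 181 mm, force about 1 N. The run took about 10 s.

**What went wrong or disagreed:**
- While feeling for the floor, the fingertips pressed the rubber with about 86 N. That is under the 120 N wrist limit. The 40 N limit is on the arm and gripper body, which were clear of everything.
- Joints 5 and 6 briefly reached their lower limits when I tilted the tool at short reach, so I took the tilt out.
- The top and side views placed the coaster about 5 mm apart. This made no difference to the result.

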